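# Build up two stub arbors with gears and pulley

### The job

Build up the two stub arbors for the lathe's gear drive. On the square-footed arbor put the large gear first, then the plain spacer sleeve on it, then the small gear on top; on the round-footed arbor put the belt pulley and then the hexagonal collar on top of it. Keep hubs upward, lower each part down its post rather than dropping it, so that all sit flat and fully down, and leave the steel block, the tin can and the ratchet where they are.

Things in the scene. Friction and masses are not known exactly. Their poses are not given: they have to be found in the camera images.
- large_gear: Large steel gear wheel: toothed disc 88 mm across and 10 mm thick, with a plain round hub 36 mm in diameter standing 16 mm above the disc (26 mm high over all). Bored right through, bore 25 mm diameter, vertical. Lies on its flat side, hub up. Origin: centre of the underside, on the bore axis; z up. About 0.5 kg. Best gripped across the hub.
- small_gear: Small steel gear wheel: toothed disc 56 mm across and 10 mm thick, with the same plain round hub, 36 mm in diameter, standing 16 mm above the disc (26 mm high over all). Bored right through, bore 25 mm diameter, vertical. Lies on its flat side, hub up. Origin: centre of the underside, on the bore axis; z up. About 0.25 kg.
- spacer: Plain steel spacer sleeve: a smooth round ring 36 mm in outer diameter, 20 mm high. Bored right through, bore 25 mm diameter, vertical. Stands on end on the bench. Origin: centre of the underside; z up along the bore. About 0.1 kg.
- pulley: Steel belt pulley: smooth round wheel 66 mm across and 16 mm thick with a groove round its rim, no teeth, and a plain round hub 36 mm in diameter standing 12 mm above the wheel (28 mm high over all). Bored right through, bore 25 mm diameter, vertical. Lies on its flat side, hub up. Origin: centre of the underside, on the bore axis; z up. About 0.35 kg.
- hex_collar: Hexagonal steel collar: 40 mm across flats (46 mm across corners), 20 mm high. Bored right through, bore 25 mm diameter, vertical. Lies flat on the bench. Origin: centre of the underside; z up; its x axis points at the middle of one flat (the other flats follow every 60 degrees). About 0.16 kg.
- square_stub: Upright stub arbor fixed to the bench: a SQUARE dark steel foot 84 x 84 mm, 12 mm thick, with a steel post 17 mm in diameter rising from its centre to 80 mm above the bench; its top 12 mm taper to 6 mm diameter. Origin: centre of the foot's underside, on the post's axis, at bench height; z up. Parts seat on the foot's top, 12 mm up.
- round_stub: Shorter upright stub arbor fixed to the bench: a ROUND dark steel foot 84 mm in diameter, 12 mm thick, with a steel post 17 mm in diameter rising from its centre to 56 mm above the bench; its top 12 mm taper to 6 mm diameter. Origin: centre of the foot's underside, on the post's axis, at bench height; z up. Parts seat on the foot's top, 12 mm up.
- steel_block: Bystander: loose dark steel block 70 x 32 x 30 mm (x, y, z), 0.5 kg, lying among the parts. Origin: centre of its underside.
- tin_can: Bystander: open ribbed dark tin can 78 mm in diameter, 96 mm high, holding a yellow brush handle that reaches about 170 mm up; stands loose beyond the parts. Origin: centre of its underside.
- ratchet: Bystander: loose steel ratchet handle about 220 mm long and up to 38 mm high, lying along its x axis, head towards +x, at the left edge of the work. Origin: on the bench under its handle, 90 mm from the head's centre.
Things that resemble listed ones, but are neither listed nor needed, are in the scene too. What is shaped like the hex_collar but purple or red is not meant. Leave any red look-alike of the small_gear alone.

How it is judged:
By the outcome, as a careful person would: the job done as asked, in the order asked, and still so for the second after the job is handed in, with the robot touching nothing.
It also fails if it takes over 128 s, if anything falls off the work surface, if the arm or the gripper's body presses on something with over 40 N, if the wrist force passes 120 N, or if a joint passes its speed limit or range.

### The arm

A 6-joint arm with a two-finger parallel gripper is mounted at the origin on the work surface. World frame = base frame: x ahead of the robot, y to its left, z up, the work surface at z = 0. Lengths are in m, angles in rad, forces in N, time in s.
With the tool pointing down it reaches from about 0.4 to 0.825 m from the base axis. Payload 7 kg.
Tool frame: the origin (TCP) lies between the finger pads; the fingertips stand 14 mm ahead of it and the grasp point (between the pads) lies 5 mm behind it; z points along the fingers, y is the direction in which the jaws open and shut (so a half turn about z gives the same grasp; the last joint's range is limited). The gripper opens to 85 mm and grips with 20 to 120 N. Pads are 22 mm wide; open, the fingers measure 114 mm over their backs; the gripper's body (76 mm by 85 mm) begins 54 mm behind the grasp point. The pads swing forward as they close: fully open they stand 13 mm farther back than shut.
Start: joints at [-0.938, 0.359, 0.012, 0, -1.224, -0.288], TCP at [0.228, -0.635, 0.245] pointing down, gripper open.
Joint ranges: [-3.07, 3.07], [-1.43, 2.12], [-1.02, 1.25], [-3.03, 1.67], [-3.05, -0], [-3.03, 3.03]. Speed limits (rad/s): [2.39, 2.39, 3.01, 3.14, 3.14, 3.14].

### API

Orientations are given as a unit quaternion [w, x, y, z].
In Python, from workcell import status, optics, job gives the robot as it stands. The module is installed in compiled form; this text tells all that it offers.
- The arm moves only by the tool send_rows, never from a script. Its arguments are lists of equal length, an entry for each row: "linear": the shift along the tool's x, y, z in mm, a list of three; "delta_rot": the turn, a rotation vector about the tool's x, y, z in degrees, a list of three; "jaw": the closure, from 0 (fully open) to 1 (shut). A call has exactly 8 rows; each row is the pose to reach, as a shift and turn from the pose commanded when the call began, along the tool's axes at that moment; what a row does not reach only later rows make up. A row lasts 1/10 s, in which the tool goes at most 50 mm and 8.59 degrees, less where a joint would pass 70% of its speed; a pose out of reach is approached as far as the arm can. A call with a gripper value outside its range is refused whole. The fingers move at their own pace and stop on an object; "newtons" is the grip in N (left out, the last holds). Time passes only in rows, so rows that repeat a pose let the fingers close, or fill a call up. It gives the time, the measured TCP pose, the force and the opening at its end, in the units of the state.
- status.state(): the state, without advancing time (a new reading comes with each control period).
- optics.get_image(name): name is "side" or "top"; returns the picture (384x512x3 uint8, red, green, blue); there is no depth.
- optics.calibration(name): a dict with "vfov" (degrees; the focal length in pixels is half the picture's height over the tangent of half this angle, whatever the lens; pixels are square), "cx", "cy" (the principal point, pixels), "T" (4x4, takes a point from camera to world coordinates). Camera axes: x right, y down, z forward; pixel columns grow to the right and rows downward; lengths in m; the calibration is good to about 2 mm. A picture is of the moment at which its call begins. calibration takes no time and is no camera call.
- job.sign_off(): hands the job in, once; it reports no verdict.
The state is a dict: "clock": time; "q": joint angles; "qd": joint speeds; "effort": joint torques, N m; "ee_pos": TCP position; "tcp_rot": TCP orientation; "wrist_force": force on the tool from outside, world axes, zero at the start; "moment": the same for the moment, N m; "grip_width": opening from 0.0 (shut) to 1.0 (fully open).
Only numpy, scipy, OpenCV 4.12 (cv2) and the standard library are available. Lean on these libraries where they do the work, as an engineer would, in place of code of your own. Each camera call takes 0.05 s, during which the arm holds its last target. There are 200 camera calls.

## Working session

There is one attempt and no reset: what is moved stays moved. The work goes in short steps, Python scripts to look and compute and a tool call to move; the robot and the scene stay as the last step left them, time stands still between calls to the robot, and variables do not carry over. Pictures are saved under pics/ and viewed, about 12 in all and at most 16, crops included, and the job is handed in when it is done.

Besides the shell and the picture viewer there is one more tool, called after ">>>" as a command line: name --argument value ..., lists and objects as JSON in quotes. send_rows: Moves the arm, as the interface text tells. Its arguments: {"type":"object","properties":{"linear":{"type":"array","items":{"type":"array","items":{"type":"number"}}},"delta_rot":{"type":"array","items":{"type":"array","items":{"type":"number"}}},"jaw":{"type":"array","items":{"type":"number"}},"newtons":{"type":"number"}},"required":["linear","delta_rot","jaw"]}

```bash
mkdir -p pics
python3 - <<'E'
from workcell import status, optics
import cv2, numpy as np
s=status.state(); print({k:np.round(v,3).tolist() for k,v in s.items()})
for n in("side","top"):
    im=optics.get_image(n); cv2.imwrite(f"pics/{n}0.png",cv2.resize(im[:,:,::-1],(800,600),interpolation=cv2.INTER_CUBIC)); np.save(n+"0.npy",im)
    c=optics.calibration(n); print(n,c["vfov"],c["cx"],c["cy"]); print({k:v for k,v in c.items() if k not in("T",)}); print(np.round(c["T"],4).tolist())
E
```

```text
{'clock': 0.0, 'q': [-0.938, 0.359, 0.011, -0.0, -1.224, -0.288], 'qd': [-0.0, -0.001, -0.001, 0.0, 0.001, 0.0], 'effort': [-0.0, -58.331, 29.341, 6.937, -0.006, -0.0], 'ee_pos': [0.228, -0.635, 0.244], 'tcp_rot': [-0.0, -0.171, 0.985, 0.001], 'wrist_force': [0.171, -0.363, -0.217], 'moment': [0.006, -0.008, 0.033], 'grip_width': 1.005}
side 53.81727944156609 256.9567136864057 190.37754958675922
{'vfov': 53.81727944156609, 'cx': 256.9567136864057, 'cy': 190.37754958675922}
[[0.9976, -0.0531, 0.0444, 0.5627], [-0.0692, -0.7582, 0.6483, -0.5591], [-0.0008, -0.6498, -0.7601, 0.8245], [0.0, 0.0, 0.0, 1.0]]
top 57.35028994316612 252.31865121674673 195.48604526015222
{'vfov': 57.35028994316612, 'cx': 252.31865121674673, 'cy': 195.48604526015222}
[[-0.0274, -0.9989, 0.037, 0.5574], [-0.9993, 0.0264, -0.0252, 0.1077], [0.0242, -0.0376, -0.999, 0.9287], [0.0, 0.0, 0.0, 1.0]]
```

View pics/top0.png

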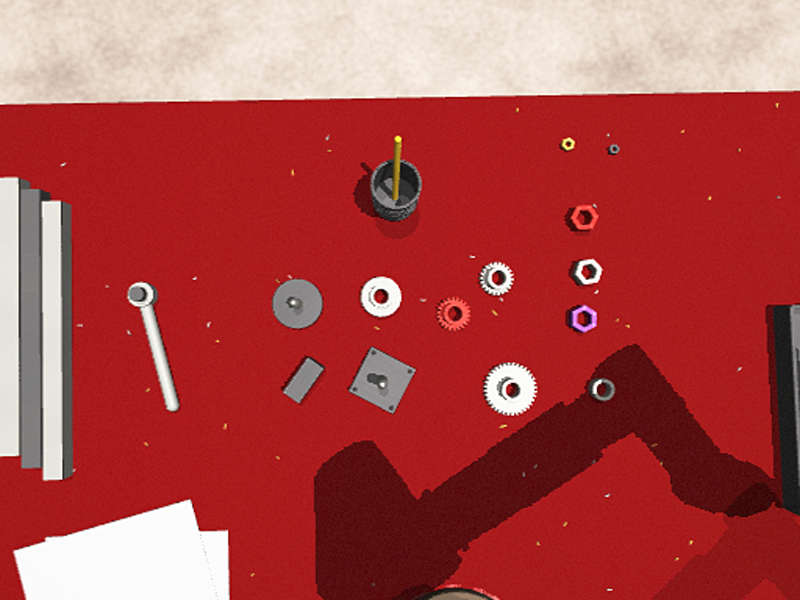

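View pics/side0.png

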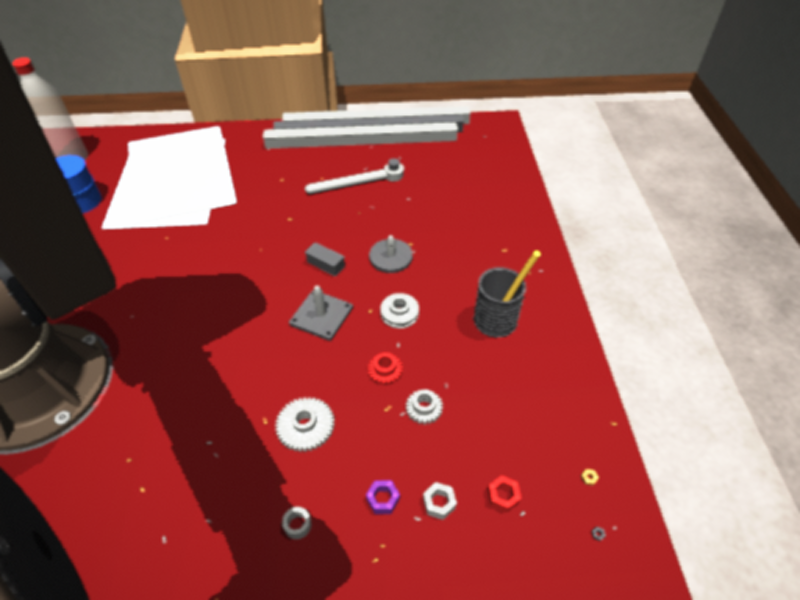

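Top view (800-px scale): round foot (298,304), pulley (381,297), red gear (454,314), small gear (497,278), steel hex (588,271), spacer (602,389), large gear (511,389), square foot (382,380), block (303,380). The side view agrees, and the steel hex sits between the purple and red hexagons.

```bash
cat > h.py <<'E'
from workcell import status, optics
import cv2, numpy as np
from scipy.spatial.transform import Rotation as R
def ray(n,uv,z):
    c=optics.calibration(n); f=192/np.tan(np.radians(c["vfov"]/2)); T=np.array(c["T"])
    d=T[:3,:3]@np.array([(uv[0]-c["cx"])/f,(uv[1]-c["cy"])/f,1]); o=T[:3,3]
    return (o+d*(z-o[2])/d[2])[:2]
def proj(n,p):
    c=optics.calibration(n); f=192/np.tan(np.radians(c["vfov"]/2)); T=np.array(c["T"])
    q=T[:3,:3].T@(np.array(p)-T[:3,3]); return np.array([f*q[0]/q[2]+c["cx"],f*q[1]/q[2]+c["cy"]])
def blobs(im,smax=110,mina=60):
    hsv=cv2.cvtColor(im,cv2.COLOR_RGB2HSV); m=(hsv[:,:,1]<smax).astype(np.uint8)*255
    cs,_=cv2.findContours(m,cv2.RETR_EXTERNAL,cv2.CHAIN_APPROX_NONE)
    return [c for c in cs if cv2.contourArea(c)>mina]
E
python3 - <<'E'
from h import *
for n in("top","side"):
    im=np.load(n+"0.npy")
    for c in blobs(im):
        a=cv2.contourArea(c)
        if a>3000: continue
        # outline to plane z=8mm, min enclosing circle / rect in mm
        for z in (.006,):
            w=np.array([ray(n,p[0],z) for p in c])*1000
            if not(350<w[:,0].mean()<830): continue
            (cc,r)=cv2.minEnclosingCircle(w.astype(np.float32)); rc=cv2.minAreaRect(w.astype(np.float32))
            hull=cv2.convexHull(w.astype(np.float32)); M=cv2.moments(hull)
            print(n,"px",c[:,0].mean(0).round(),"a",a,"mec",np.round(cc),round(r,1),"cen",np.round([M['m10']/M['m00'],M['m01']/M['m00']],1),"rect",np.round(rc[0]),np.round(rc[1]),round(rc[2],1))
t=np.load("top0.npy")[110:275,160:410]; cv2.imwrite("pics/c0.png",cv2.resize(t[:,:,::-1],None,fx=3.2,fy=3.2,interpolation=cv2.INTER_CUBIC))
E
```

```text
top px [385. 249.] a 175.0 mec [ 442. -262.] 22.0 cen [ 441.7 -261.9] rect [ 441. -262.] [43. 37.] 87.7
top px [326. 249.] a 833.0 mec [ 447. -105.] 45.8 cen [ 447.1 -105.5] rect [ 447. -106.] [88. 86.] 69.5
top px [194. 243.] a 338.5 mec [472. 240.] 39.5 cen [472.7 240.3] rect [473. 240.] [34. 74.] 53.1
top px [244. 243.] a 996.0 mec [468. 109.] 57.8 cen [468.1 109.3] rect [468. 109.] [84. 84.] 61.9
top px [505. 260.] a 1663.0 mec [ 398. -595.] 177.2 cen [ 415.9 -581.6] rect [ 399. -577.] [ 44. 354.] 86.8
top px [ 99. 219.] a 740.0 mec [535. 484.] 110.7 cen [549.1 486.3] rect [538. 476.] [221.  49.] 18.8
top px [190. 194.] a 761.5 mec [600. 248.] 42.2 cen [600.1 248.3] rect [600. 249.] [81. 79.] 88.6
top px [243. 189.] a 502.5 mec [608. 108.] 34.6 cen [608.3 107.5] rect [608. 107.] [66. 66.] 88.6
top px [318. 178.] a 317.0 mec [634. -89.] 29.1 cen [633.7 -89. ] rect [633. -89.] [56. 53.] 88.1
top px [375. 174.] a 218.0 mec [ 641. -245.] 25.9 cen [ 641.2 -244.7] rect [ 641. -245.] [51. 40.] 88.5
top px [253. 120.] a 840.0 mec [789.  77.] 52.6 cen [790.   77.8] rect [789.  77.] [ 85. 
[... 324 characters left out ...]

side px [271. 260.] a 376.0 mec [630. -86.] 30.5 cen [629.6 -86.3] rect [630. -86.] [59. 55.] 85.7
side px [255. 198.] a 427.0 mec [605. 111.] 40.8 cen [603.8 111.5] rect [603. 112.] [80. 67.] 85.0
side px [205. 200.] a 734.0 mec [464. 116.] 63.7 cen [464.6 114.8] rect [467. 117.] [100.  87.] 61.4
side px [320. 192.] a 967.0 mec [785. 121.] 83.1 cen [785.8 122.5] rect [787. 120.] [166.  84.] 76.0
side px [208. 165.] a 282.5 mec [468. 249.] 47.7 cen [468.6 249.6] rect [468. 250.] [50. 88.] 52.2
side px [250. 163.] a 439.5 mec [596. 254.] 48.1 cen [596.6 252. ] rect [597. 251.] [84. 87.] 33.0
side px [228. 114.] a 416.5 mec [532. 495.] 114.1 cen [545.  496.3] rect [537. 484.] [227.  74.] 21.9
```

View pics/c0.png

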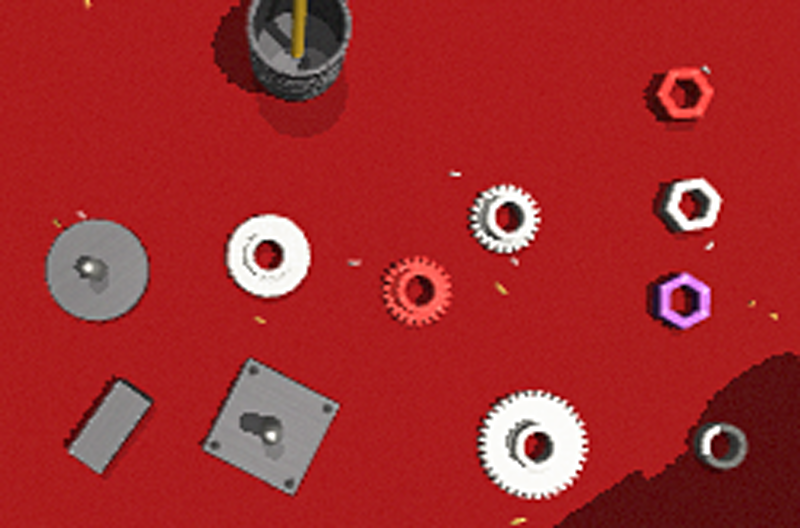

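```bash
cat >> h.py <<'E'
def go(x,y,z,th=0.0):
    """mm world target, th = jaw direction angle from +y (deg, ccw from above); prints deltas in tool axes"""
    s=status.state(); w,a,b,c=s["tcp_rot"]; r=R.from_quat([a,b,c,w]); p=np.array(s["ee_pos"])*1000
    t=np.radians(th); Y=np.array([-np.sin(t),np.cos(t),0]); Z=np.array([0,0,-1.]); X=np.cross(Y,Z)
    best=min((R.from_matrix(np.c_[k*X,k*Y,Z]) for k in(1,-1)),key=lambda q:(r.inv()*q).magnitude())
    print("at",p.round(1),"lin",r.inv().apply(np.array([x,y,z])-p).round(1),"rot",np.degrees((r.inv()*best).as_rotvec()).round(1),"t",round(s["clock"],2),"q",np.round(s["q"],2),"F",np.round(s["wrist_force"],1),"w",round(s["grip_width"],3))
E
python3 - <<'E'
from h import *
go(445,-105,120)
im=np.load("top0.npy")
for c in blobs(im):
    if abs(c[:,0].mean(0)-[375,174]).max()<4:
        w=np.array([ray("top",p[0],.012) for p in c])*1000
        h=cv2.convexHull(w.astype(np.float32))[:,0]; print(h.round())
E
```

```text
at [ 228.  -634.9  244.5] lin [-383.3  425.2  125. ] rot [ 0.1 -0.  19.7] t 0.1 q [-0.94  0.36  0.01 -0.   -1.22 -0.29] F [ 0.6 -0.2 -0.2] w 0.999
[[ 661. -237.]
 [ 658. -229.]
 [ 653. -223.]
 [ 645. -220.]
 [ 638. -217.]
 [ 632. -220.]
 [ 624. -225.]
 [ 621. -227.]
 [ 621. -230.]
 [ 621. -240.]
 [ 621. -248.]
 [ 623. -259.]
 [ 628. -262.]
 [ 644. -268.]
 [ 652. -263.]
 [ 658. -258.]
 [ 660. -255.]
 [ 661. -250.]
 [ 661. -239.]]
```

>>> send_rows --linear '[[-32, 36, 10], [-64, 71, 20], [-96, 107, 31], [-128, 142, 41], [-160, 178, 51], [-192, 213, 62], [-224, 249, 72], [-256, 284, 82]]' --delta_rot '[[0, 0, 3], [0, 0, 6], [0, 0, 9], [0, 0, 12], [0, 0, 15], [0, 0, 18], [0, 0, 19.7], [0, 0, 19.7]]' --jaw '[0, 0, 0, 0, 0, 0, 0, 0]' --newtons 60

```text
clock: 0.9
ee_pos: [0.3732, -0.2796, 0.1629]
tcp_rot: [0.0, 0.0, 1.0, 0.0]
wrist_force: [0.9, 0.5, -0.4]
grip_width: 0.995
```

```bash
python3 -c "
from h import *
go(445,-105,60)"
```

```text
at [ 373.2 -279.6  162.9] lin [-71.8 174.6 102.9] rot [ 0.  0. -0.] t 0.9 q [-0.22  0.09 -0.55 -0.   -0.93 -1.35] F [ 0.9  0.5 -0.4] w 0.995
```

>>> send_rows --linear '[[-16, 40, 20], [-34, 82, 45], [-52, 124, 70], [-68, 165, 90], [-72, 174.6, 105], [-72, 174.6, 125], [-72, 174.6, 136], [-72, 174.6, 136]]' --delta_rot '[[0, 0, 0], [0, 0, 0], [0, 0, 0], [0, 0, 0], [0, 0, 0], [0, 0, 0], [0, 0, 0], [0, 0, 0]]' --jaw '[0, 0, 0, 0, 0, 0, 0, 0]'

```text
clock: 1.7
ee_pos: [0.4436, -0.1067, 0.0258]
tcp_rot: [-0.002, -0.001, 1.0, -0.0]
wrist_force: [0.7, 0.0, 0.5]
grip_width: 1.001
```

>>> send_rows --linear '[[0, 0, 0], [0, 0, 0], [0, 0, 0], [0, 0, 0], [0, 0, 0], [0, 0, 0], [0, 0, 0], [0, 0, 0]]' --delta_rot '[[0, 0, 0], [0, 0, 0], [0, 0, 0], [0, 0, 0], [0, 0, 0], [0, 0, 0], [0, 0, 0], [0, 0, 0]]' --jaw '[0.3, 0.6, 1, 1, 1, 1, 1, 1]' --newtons 60

```text
clock: 2.5
ee_pos: [0.4455, -0.1067, 0.0284]
tcp_rot: [0.001, -0.0, 1.0, 0.0]
wrist_force: [-1.3, 2.2, 8.8]
grip_width: 0.395
```

Run:
```python
from h import *
go(445,-105,150)
ims=[]
for n,s in(("top",slice(160,280)),("side",slice(200,320))):
    im=optics.get_image(n); np.save(n+"1.npy",im); q=proj(n,[.445,-.105,.02]).astype(int)
    ims.append(cv2.resize(im[q[1]-60:q[1]+60,q[0]-60:q[0]+60,::-1],(400,400),interpolation=cv2.INTER_CUBIC))
cv2.imwrite("pics/g1.png",np.hstack(ims))
```

```text
at [ 445.5 -106.7   28.4] lin [   0.3    1.8 -121.6] rot [0.  0.1 0.1] t 2.5 q [ 0.2   0.28 -0.72  0.   -0.57 -1.77] F [-1.3  2.2  8.8] w 0.395
```

View pics/g1.png

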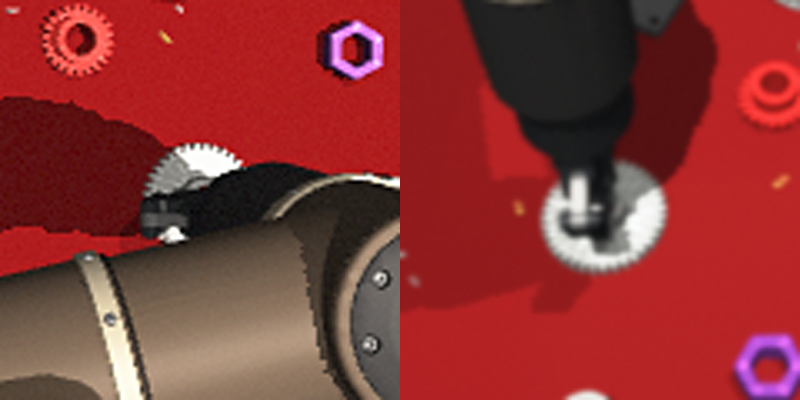

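>>> send_rows --linear '[[0, 0, -30], [0, 0, -65], [0, 0, -100], [-4, 35, -105], [-8, 75, -105], [-12, 120, -105], [-17, 165, -105], [-21, 200, -105]]' --delta_rot '[[0, 0, 0], [0, 0, 0], [0, 0, 0], [0, 0, 0], [0, 0, 0], [0, 0, 0], [0, 0, 0], [0, 0, 0]]' --jaw '[1, 1, 1, 1, 1, 1, 1, 1]' --newtons 60

```text
clock: 3.4
ee_pos: [0.465, 0.0951, 0.1322]
tcp_rot: [-0.0, -0.0, 1.0, 0.0]
wrist_force: [0.6, -1.0, -6.5]
grip_width: 0.392
```

>>> send_rows --linear '[[0, 8, 0], [0, 17, 0], [0, 17, 0], [0, 17, 0], [0, 17, 0], [0, 17, 0], [0, 17, 0], [0, 17, 0]]' --delta_rot '[[0, 0, 0], [0, 0, 0], [0, 0, 0], [0, 0, 0], [0, 0, 0], [0, 0, 0], [0, 0, 0], [0, 0, 0]]' --jaw '[1, 1, 1, 1, 1, 1, 1, 1]'

```text
clock: 4.2
ee_pos: [0.4657, 0.1099, 0.1323]
tcp_rot: [0.0, -0.0, 1.0, 0.0]
wrist_force: [0.0, 0.5, -5.3]
grip_width: 0.393
```

Run:
```python
from h import *
go(466,111,133)
p=status.state()["ee_pos"]
ims=[]
for n in("top","side"):
    im=optics.get_image(n); np.save(n+"2.npy",im); q=proj(n,p).astype(int)
    print(n,q,"tcp",proj(n,p)); 
    ims.append(cv2.resize(im[q[1]-50:q[1]+50,q[0]-50:q[0]+50,::-1],(400,400),interpolation=cv2.INTER_CUBIC))
cv2.imwrite("pics/g2.png",np.hstack(ims))
```

```text
at [465.7 109.9 132.3] lin [-0.3  1.1 -0.7] rot [0. 0. 0.] t 4.2 q [ 0.64  0.15 -0.57 -0.   -0.86 -2.21] F [ 0.   0.5 -5.3] w 0.393
top [243 249] tcp [243.90052813 249.41689634]
side [200 169] tcp [200.53410367 169.64669889]
```

View pics/g2.png

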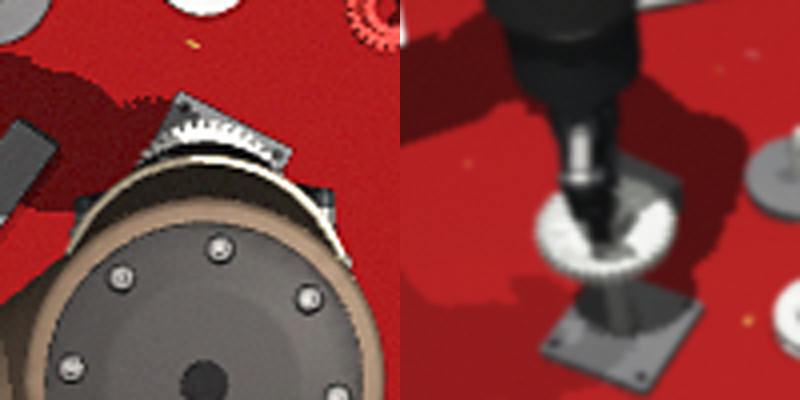

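The large gear hangs level in the grip above the square post. In the side view its disc spans about px 184–219 and row ~176. I'll fit its rim to get the camera-to-robot bias.

Run:
```python
from h import *
from scipy.optimize import least_squares
im=np.load("side2.npy"); hsv=cv2.cvtColor(im,cv2.COLOR_RGB2HSV)
m=((hsv[:,:,1]<90)&(hsv[:,:,2]>130)).astype(np.uint8)*255
m[:,:180]=0;m[:,224:]=0;m[:150]=0;m[195:]=0
m=cv2.morphologyEx(m,cv2.MORPH_CLOSE,np.ones((3,3)))
cs,_=cv2.findContours(m,cv2.RETR_EXTERNAL,cv2.CHAIN_APPROX_NONE); c=max(cs,key=cv2.contourArea)
h=cv2.convexHull(c)[:,0]; h=h[h[:,1]>170]; print(cv2.boundingRect(c),h.tolist())
def fit(n,h,z,r):
    w=np.array([ray(n,p,z) for p in h])*1000
    return least_squares(lambda v:np.hypot(w[:,0]-v[0],w[:,1]-v[1])-r,w.mean(0),loss="soft_l1")
# near rim outline: bottom edge (z~104) in the near half, centred
for z in(.104,.109): f=fit("side",h,z,44); print(z,f.x.round(1),f.fun.round(1))
# same for original gear, lower half, side & top
for n in("side","top"):
    im=np.load(n+"0.npy")
    for c in blobs(im):
        h=cv2.convexHull(c)[:,0]; u=h.mean(0)
        for nm,P,r in(("large",(.445,-.105,.005),44),("round",(.598,.25,.006),42),("pulley",(.606,.109,.008),33),("small",(.632,-.088,.005),28),("spacer",(.440,-.259,.01),18)):
            if np.hypot(*(u-proj(n,P)))<9:
                k=h[h[:,1]>np.median(h[:,1])-2] if n=="side" else h
                f=fit(n,k,P[2],r); print(n,nm,f.x.round(1),np.abs(f.fun).mean().round(2))
        if n=="top" and cv2.contourArea(c)<1100 and np.hypot(*(u-proj(n,(.466,.11,.006))))<9: 
            w=np.array([ray(n,p,.006) for p in h],np.float32)*1000;print("sq",cv2.minAreaRect(w))
```

```text
(184, 165, 35, 23) [[218, 173], [218, 175], [217, 178], [216, 180], [212, 184], [208, 186], [204, 187], [191, 187], [189, 186], [185, 182], [184, 179], [184, 173]]
0.104 [462.5 117.2] [ 1.2  1.   0.2  0.3  0.  -0.7 -1.7  1.3  1.2  0.4 -0.4  0.9]
0.109 [463.2 112.9] [ 0.9  0.7  0.   0.2  0.  -0.6 -1.5  1.4  1.2  0.3 -0.6  0.5]
side spacer [ 438.8 -261.6] 1.07
side large [ 443.3 -105.3] 0.3
side small [629.5 -88.1] 0.6
side pulley [603.3 101.6] 0.32
side round [595.9 248. ] 0.49
top spacer [ 441.8 -261.6] 2.6
top large [ 447.  -105.8] 0.8
sq ((467.8638610839844, 109.48338317871094), (84.41569519042969, 83.84854125976562), 61.875633239746094)
top round [600.2 248.2] 0.4
top pulley [608.1 107.4] 1.0
top small [634. -89.] 0.58
```

>>> send_rows --linear '[[-0.5, -1.5, 0], [-0.5, -1.5, 8], [-0.5, -1.5, 16], [-0.5, -1.5, 24], [-0.5, -1.5, 32], [-0.5, -1.5, 40], [-0.5, -1.5, 40], [-0.5, -1.5, 40]]' --delta_rot '[[0, 0, 0], [0, 0, 0], [0, 0, 0], [0, 0, 0], [0, 0, 0], [0, 0, 0], [0, 0, 0], [0, 0, 0]]' --jaw '[1, 1, 1, 1, 1, 1, 1, 1]'

```text
clock: 5.1
ee_pos: [0.4662, 0.1087, 0.0921]
tcp_rot: [-0.0, -0.001, 1.0, -0.0]
wrist_force: [-1.2, 0.1, -5.5]
grip_width: 0.392
```

>>> send_rows --linear '[[0, 0, 10], [0, 0, 20], [0, 0, 30], [0, 0, 40], [0, 0, 46], [0, 0, 50], [0, 0, 50], [0, 0, 50]]' --delta_rot '[[0, 0, 0], [0, 0, 0], [0, 0, 0], [0, 0, 0], [0, 0, 0], [0, 0, 0], [0, 0, 0], [0, 0, 0]]' --jaw '[1, 1, 1, 1, 1, 1, 1, 1]'

```text
clock: 5.9
ee_pos: [0.4664, 0.1089, 0.0424]
tcp_rot: [0.0, -0.001, 1.0, 0.0]
wrist_force: [-0.4, 1.0, -5.9]
grip_width: 0.392
```

>>> send_rows --linear '[[0, 0, 1], [0, 0, 2], [0, 0, 2.5], [0, 0, 2.5], [0, 0, 2.5], [0, 0, 2.5], [0, 0, 2.5], [0, 0, 2.5]]' --delta_rot '[[0, 0, 0], [0, 0, 0], [0, 0, 0], [0, 0, 0], [0, 0, 0], [0, 0, 0], [0, 0, 0], [0, 0, 0]]' --jaw '[1, 1, 1, 1, 1, 1, 1, 1]'

```text
clock: 6.7
ee_pos: [0.4664, 0.1089, 0.0404]
tcp_rot: [0.0, -0.001, 1.0, 0.0]
wrist_force: [-5.4, -0.1, 6.5]
grip_width: 0.393
```

>>> send_rows --linear '[[0, 0, 0], [0, 0, 0], [0, 0, 0], [0, 0, 0], [0, 0, -10], [0, 0, -40], [0, 0, -80], [0, 0, -100]]' --delta_rot '[[0, 0, 0], [0, 0, 0], [0, 0, 0], [0, 0, 0], [0, 0, 0], [0, 0, 0], [0, 0, 0], [0, 0, 0]]' --jaw '[0.6, 0.2, 0, 0, 0, 0, 0, 0]'

```text
clock: 7.5
ee_pos: [0.4674, 0.1093, 0.1435]
tcp_rot: [0.002, -0.001, 1.0, 0.001]
wrist_force: [1.8, 1.2, 0.0]
grip_width: 1.0
```

Run:
```python
from h import *
go(439.5,-260.5,22)
p=[.466,.109,.02]
ims=[]
for n in("top","side"):
    im=optics.get_image(n); np.save(n+"3.npy",im); q=proj(n,p).astype(int)
    ims.append(cv2.resize(im[q[1]-50:q[1]+50,q[0]-50:q[0]+50,::-1],(400,400),interpolation=cv2.INTER_CUBIC))
cv2.imwrite("pics/g3.png",np.hstack(ims))
```

```text
at [467.4 109.3 143.5] lin [  28.9 -369.9  120.8] rot [0.1 0.2 0.1] t 7.5 q [ 0.64  0.13 -0.55  0.   -0.88 -2.21] F [1.8 1.2 0. ] w 1.0
```

View pics/g3.png

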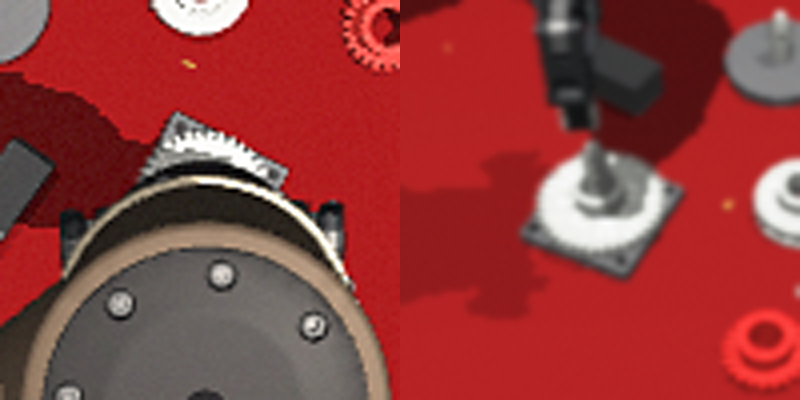

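>>> send_rows --linear '[[3, -46, 0], [6, -92, 0], [9, -138, 10], [12, -184, 20], [15, -230, 30], [18, -276, 40], [22, -322, 50], [25.7, -366, 60]]' --delta_rot '[[0, 0, 0], [0, 0, 0], [0, 0, 0], [0, 0, 0], [0, 0, 0], [0, 0, 0], [0, 0, 0], [0, 0, 0]]' --jaw '[0, 0, 0, 0, 0, 0, 0, 0]'

```text
clock: 8.4
ee_pos: [0.4402, -0.2592, 0.0794]
tcp_rot: [-0.0, -0.001, 1.0, -0.0]
wrist_force: [1.2, 1.0, 1.6]
grip_width: 0.998
```

>>> send_rows --linear '[[0, -3.5, 0], [0, -3.5, 15], [0, -3.5, 35], [0, -3.5, 50], [0, -3.5, 56], [0, -3.5, 57], [0, -3.5, 57], [0, -3.5, 57]]' --delta_rot '[[0, 0, 0], [0, 0, 0], [0, 0, 0], [0, 0, 0], [0, 0, 0], [0, 0, 0], [0, 0, 0], [0, 0, 0]]' --jaw '[0, 0, 0, 0, 0, 0, 0, 0]'

```text
clock: 9.2
ee_pos: [0.4414, -0.2607, 0.0236]
tcp_rot: [0.001, -0.001, 1.0, -0.0]
wrist_force: [0.0, 0.6, -0.5]
grip_width: 0.999
```

Run:
```python
from h import *
go(441,-261,22)
p=[.441,-.261,.01]
ims=[]
for n in("top","side"):
    im=optics.get_image(n); q=proj(n,p).astype(int); print(proj(n,p))
    ims.append(cv2.resize(im[q[1]-40:q[1]+40,q[0]-40:q[0]+40,::-1],(400,400),interpolation=cv2.INTER_CUBIC))
cv2.imwrite("pics/g4.png",np.hstack(ims))
```

```text
at [ 441.4 -260.7   23.6] lin [ 0.4 -0.3  1.6] rot [-0.   0.1  0.1] t 9.2 q [-0.15  0.36 -0.61  0.   -0.61 -1.42] F [ 0.   0.6 -0.5] w 0.999
[385.23606644 249.18683608]
[190.6728151  335.56524208]
```

View pics/g4.png

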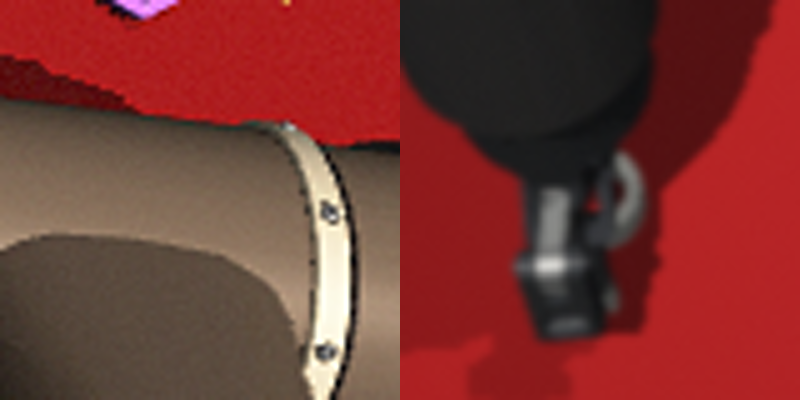

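>>> send_rows --linear '[[0, 0, 1], [0, 0, 1], [0, 0, 1], [0, 0, 1], [0, 0, 1], [0, 0, 1], [0, 0, 1], [0, 0, 1]]' --delta_rot '[[0, 0, 0], [0, 0, 0], [0, 0, 0], [0, 0, 0], [0, 0, 0], [0, 0, 0], [0, 0, 0], [0, 0, 0]]' --jaw '[0.3, 0.6, 1, 1, 1, 1, 1, 1]' --newtons 50

```text
clock: 10.1
ee_pos: [0.4409, -0.2608, 0.0223]
tcp_rot: [0.0, -0.001, 1.0, -0.0]
wrist_force: [-0.4, 1.2, 5.7]
grip_width: 0.395
```

>>> send_rows --linear '[[0, 0, -30], [0, 0, -65], [-1, 20, -98], [-5, 66, -100], [-9, 112, -100], [-13, 158, -100], [-16, 204, -100], [-18, 250, -100]]' --delta_rot '[[0, 0, 0], [0, 0, 0], [0, 0, 0], [0, 0, 0], [0, 0, 0], [0, 0, 0], [0, 0, 0], [0, 0, 0]]' --jaw '[1, 1, 1, 1, 1, 1, 1, 1]'

```text
clock: 10.9
ee_pos: [0.4583, -0.009, 0.122]
tcp_rot: [0.0, -0.0, 1.0, 0.0]
wrist_force: [0.8, -0.6, -1.0]
grip_width: 0.399
```

>>> send_rows --linear '[[-3, 45, 0], [-6, 90, 0], [-7.5, 113, 0], [-7.5, 119.7, 0], [-7.5, 119.7, 0], [-7.5, 119.7, 0], [-7.5, 119.7, 0], [-7.5, 119.7, 0]]' --delta_rot '[[0, 0, 0], [0, 0, 0], [0, 0, 0], [0, 0, 0], [0, 0, 0], [0, 0, 0], [0, 0, 0], [0, 0, 0]]' --jaw '[1, 1, 1, 1, 1, 1, 1, 1]'

```text
clock: 11.7
ee_pos: [0.4659, 0.1079, 0.1218]
tcp_rot: [-0.0, 0.0, 1.0, -0.0]
wrist_force: [0.2, -0.4, -0.6]
grip_width: 0.399
```

>>> send_rows --linear '[[0, 0, 10], [0, 0, 20], [0, 0, 30], [0, 0, 30], [0, 0, 30], [0, 0, 30], [0, 0, 30], [0, 0, 30]]' --delta_rot '[[0, 0, 0], [0, 0, 0], [0, 0, 0], [0, 0, 0], [0, 0, 0], [0, 0, 0], [0, 0, 0], [0, 0, 0]]' --jaw '[1, 1, 1, 1, 1, 1, 1, 1]'

```text
clock: 12.5
ee_pos: [0.4662, 0.1091, 0.0921]
tcp_rot: [0.0, -0.001, 1.0, 0.0]
wrist_force: [-0.1, 0.4, -1.5]
grip_width: 0.397
```

Run:
```python
from h import *
go(466.5,108.7,61)
p=[.466,.109,.06]
im=optics.get_image("side"); q=proj("side",p).astype(int)
cv2.imwrite("pics/g5.png",cv2.resize(im[q[1]-40:q[1]+40,q[0]-40:q[0]+40,::-1],(480,480),interpolation=cv2.INTER_CUBIC))
```

```text
at [466.2 109.1  92.1] lin [-0.3 -0.4 31.1] rot [0.  0.  0.1] t 12.5 q [ 0.64  0.2  -0.61  0.   -0.76 -2.21] F [-0.1  0.4 -1.5] w 0.397
```

View pics/g5.png

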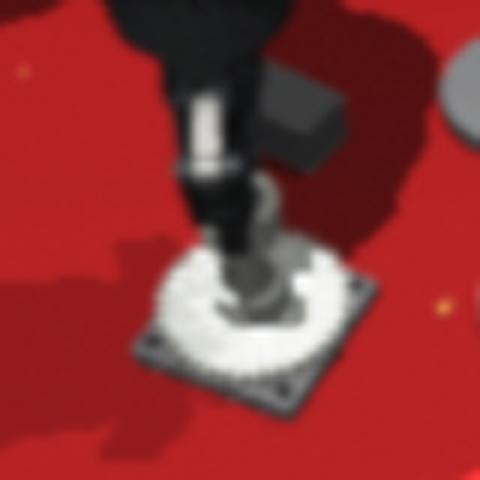

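Spacer is around the post tip, with no lateral force. Lowering.

>>> send_rows --linear '[[0, 0, 8], [0, 0, 16], [0, 0, 23], [0, 0, 27], [0, 0, 29], [0, 0, 30], [0, 0, 30], [0, 0, 30]]' --delta_rot '[[0, 0, 0], [0, 0, 0], [0, 0, 0], [0, 0, 0], [0, 0, 0], [0, 0, 0], [0, 0, 0], [0, 0, 0]]' --jaw '[1, 1, 1, 1, 1, 1, 1, 1]'

```text
clock: 13.35
ee_pos: [0.4661, 0.109, 0.062]
tcp_rot: [0.0, -0.001, 1.0, 0.0]
wrist_force: [-0.3, 0.5, -0.7]
grip_width: 0.398
```

>>> send_rows --linear '[[0, 0, 0.5], [0, 0, 1], [0, 0, 1.5], [0, 0, 2], [0, 0, 2.2], [0, 0, 2.2], [0, 0, 2.2], [0, 0, 2.2]]' --delta_rot '[[0, 0, 0], [0, 0, 0], [0, 0, 0], [0, 0, 0], [0, 0, 0], [0, 0, 0], [0, 0, 0], [0, 0, 0]]' --jaw '[1, 1, 1, 1, 1, 1, 1, 1]'

```text
clock: 14.15
ee_pos: [0.4661, 0.109, 0.0602]
tcp_rot: [0.0, -0.001, 1.0, 0.0]
wrist_force: [-2.9, -0.6, 6.9]
grip_width: 0.4
```

>>> send_rows --linear '[[0, 0, 0], [0, 0, 0], [0, 0, 0], [0, 0, 0], [0, 0, -10], [0, 0, -40], [0, 0, -75], [0, 0, -75]]' --delta_rot '[[0, 0, 0], [0, 0, 0], [0, 0, 0], [0, 0, 0], [0, 0, 0], [0, 0, 0], [0, 0, 0], [0, 0, 0]]' --jaw '[0.6, 0.2, 0, 0, 0, 0, 0, 0]'

```text
clock: 14.95
ee_pos: [0.4686, 0.1103, 0.1395]
tcp_rot: [0.004, -0.001, 1.0, 0.002]
wrist_force: [-0.5, 1.0, 0.1]
grip_width: 0.997
```

>>> send_rows --linear '[[-28, -33, 0], [-56, -66, 0], [-84, -99, 0], [-112, -132, 0], [-140, -165, 0], [-160, -190, 0], [-166, -198.5, 0], [-166, -198.5, 0]]' --delta_rot '[[0, 0, 0], [0, 0, 0], [0, 0, 0], [0, 0, 0], [0, 0, 0], [0, 0, 0], [0, 0, 0], [0, 0, 0]]' --jaw '[0, 0, 0, 0, 0, 0, 0, 0]'

```text
clock: 15.75
ee_pos: [0.6324, -0.0907, 0.134]
tcp_rot: [-0.0, 0.001, 1.0, -0.0]
wrist_force: [1.1, 0.1, -0.5]
grip_width: 1.001
```

Run:
```python
from h import *
go(632.5,-90,28)
ims=[]
for n,p in(("side",[.466,.109,.04]),("side",[.632,-.09,.04]),("top",[.632,-.09,.04])):
    im=optics.get_image(n); np.save(n+"4.npy",im); q=proj(n,p).astype(int)
    ims.append(cv2.resize(im[q[1]-40:q[1]+40,q[0]-40:q[0]+40,::-1],(260,260),interpolation=cv2.INTER_CUBIC))
cv2.imwrite("pics/g6.png",np.hstack(ims))
```

```text
at [632.4 -90.7 134. ] lin [ -0.2   0.7 106. ] rot [-0.  -0.1 -0.1] t 15.75 q [ 0.16  0.39 -0.21 -0.   -0.97 -1.73] F [ 1.1  0.1 -0.5] w 1.001
```

View pics/g6.png

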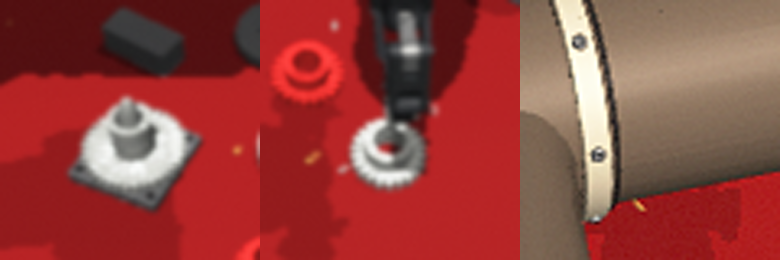

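Spacer sits on the large gear's hub around the post, and the gripper is above the small gear. Descending and gripping.

>>> send_rows --linear '[[0, 0.5, 35], [0, 0.5, 70], [0, 0.5, 95], [0, 0.5, 103], [0, 0.5, 105.5], [0, 0.5, 105.5], [0, 0.5, 105.5], [0, 0.5, 105.5]]' --delta_rot '[[0, 0, 0], [0, 0, 0], [0, 0, 0], [0, 0, 0], [0, 0, 0], [0, 0, 0], [0, 0, 0], [0, 0, 0]]' --jaw '[0, 0, 0, 0, 0, 0, 0, 0]'

```text
clock: 16.7
ee_pos: [0.633, -0.0887, 0.0306]
tcp_rot: [0.001, -0.001, 1.0, 0.0]
wrist_force: [-0.7, 0.7, 0.3]
grip_width: 1.003
```

>>> send_rows --linear '[[0, 0, 0], [0, 0, 0], [0, 0, 0], [0, 0, 0], [0, 0, 0], [0, 0, 0], [0, 0, 0], [0, 0, 0]]' --delta_rot '[[0, 0, 0], [0, 0, 0], [0, 0, 0], [0, 0, 0], [0, 0, 0], [0, 0, 0], [0, 0, 0], [0, 0, 0]]' --jaw '[0.3, 0.6, 1, 1, 1, 1, 1, 1]' --newtons 50

```text
clock: 17.5
ee_pos: [0.6323, -0.0889, 0.0296]
tcp_rot: [0.0, -0.001, 1.0, -0.0]
wrist_force: [-1.2, -0.4, 6.0]
grip_width: 0.4
```

>>> send_rows --linear '[[0, 0, -35], [0, 0, -75], [2, 2, -105], [28, 33, -108], [56, 67, -108], [84, 100, -108], [112, 133, -108], [140, 167, -108]]' --delta_rot '[[0, 0, 0], [0, 0, 0], [0, 0, 0], [0, 0, 0], [0, 0, 0], [0, 0, 0], [0, 0, 0], [0, 0, 0]]' --jaw '[1, 1, 1, 1, 1, 1, 1, 1]'

```text
clock: 18.3
ee_pos: [0.4905, 0.0788, 0.1367]
tcp_rot: [-0.0, -0.0, 1.0, -0.0]
wrist_force: [0.8, 0.6, -1.6]
grip_width: 0.395
```

>>> send_rows --linear '[[20, 24, 0], [26, 30.8, 0], [26, 30.8, 0], [26, 30.8, 0], [26, 30.8, 0], [26, 30.8, 0], [26, 30.8, 0], [26, 30.8, 0]]' --delta_rot '[[0, 0, 0], [0, 0, 0], [0, 0, 0], [0, 0, 0], [0, 0, 0], [0, 0, 0], [0, 0, 0], [0, 0, 0]]' --jaw '[1, 1, 1, 1, 1, 1, 1, 1]'

```text
clock: 19.1
ee_pos: [0.4662, 0.1083, 0.1369]
tcp_rot: [-0.0, -0.0, 1.0, -0.0]
wrist_force: [-1.3, 1.1, -1.7]
grip_width: 0.399
```

Run:
```python
from h import *
go(466.3,108.9,90)
im=optics.get_image("side"); q=proj("side",[.466,.109,.08]).astype(int)
cv2.imwrite("pics/g7.png",cv2.resize(im[q[1]-40:q[1]+40,q[0]-40:q[0]+40,::-1],(480,480),interpolation=cv2.INTER_CUBIC))
```

```text
at [466.2 108.3 136.9] lin [-0.1  0.6 46.9] rot [-0. -0.  0.] t 19.1 q [ 0.64  0.14 -0.56 -0.   -0.87 -2.21] F [-1.3  1.1 -1.7] w 0.399
```

View pics/g7.png

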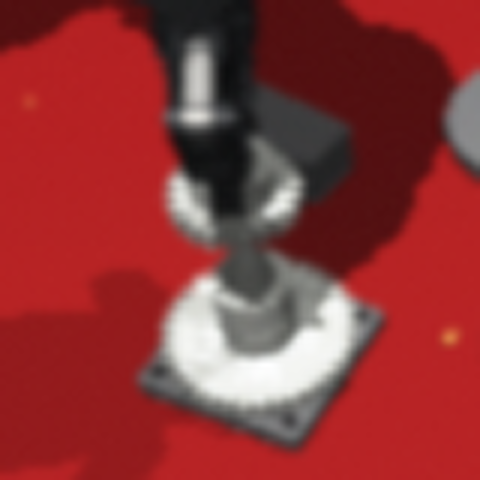

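Small gear is held level above the post. I'll lower it in two stages.

>>> send_rows --linear '[[0, 0.5, 10], [0, 0.5, 20], [0, 0.5, 28], [0, 0.5, 34], [0, 0.5, 40], [0, 0.5, 44], [0, 0.5, 46], [0, 0.5, 46]]' --delta_rot '[[0, 0, 0], [0, 0, 0], [0, 0, 0], [0, 0, 0], [0, 0, 0], [0, 0, 0], [0, 0, 0], [0, 0, 0]]' --jaw '[1, 1, 1, 1, 1, 1, 1, 1]'

```text
clock: 19.95
ee_pos: [0.466, 0.1092, 0.0909]
tcp_rot: [-0.0, -0.0, 1.0, -0.0]
wrist_force: [-0.8, -0.3, -1.6]
grip_width: 0.396
```

>>> send_rows --linear '[[0, 0, 0.6], [0, 0, 1.2], [0, 0, 1.8], [0, 0, 2.4], [0, 0, 2.4], [0, 0, 2.4], [0, 0, 2.4], [0, 0, 2.4]]' --delta_rot '[[0, 0, 0], [0, 0, 0], [0, 0, 0], [0, 0, 0], [0, 0, 0], [0, 0, 0], [0, 0, 0], [0, 0, 0]]' --jaw '[1, 1, 1, 1, 1, 1, 1, 1]'

```text
clock: 20.75
ee_pos: [0.466, 0.1092, 0.0887]
tcp_rot: [0.0, -0.0, 1.0, -0.0]
wrist_force: [-0.3, -0.5, -2.2]
grip_width: 0.398
```

>>> send_rows --linear '[[0, 0, 0.5], [0, 0, 1], [0, 0, 1.5], [0, 0, 1.8], [0, 0, 1.8], [0, 0, 1.8], [0, 0, 1.8], [0, 0, 1.8]]' --delta_rot '[[0, 0, 0], [0, 0, 0], [0, 0, 0], [0, 0, 0], [0, 0, 0], [0, 0, 0], [0, 0, 0], [0, 0, 0]]' --jaw '[1, 1, 1, 1, 1, 1, 1, 1]'

```text
clock: 21.55
ee_pos: [0.4661, 0.1093, 0.0876]
tcp_rot: [0.0, -0.001, 1.0, 0.0]
wrist_force: [-2.8, -0.4, 7.6]
grip_width: 0.401
```

>>> send_rows --linear '[[0, 0, 0], [0, 0, 0], [0, 0, 0], [0, 0, 0], [0, 0, -10], [0, 0, -35], [0, 0, -50], [0, 0, -50]]' --delta_rot '[[0, 0, 0], [0, 0, 0], [0, 0, 0], [0, 0, 0], [0, 0, 0], [0, 0, 0], [0, 0, 0], [0, 0, 0]]' --jaw '[0.6, 0.2, 0, 0, 0, 0, 0, 0]'

```text
clock: 22.35
ee_pos: [0.4674, 0.11, 0.1397]
tcp_rot: [0.002, -0.001, 1.0, 0.001]
wrist_force: [0.4, -0.3, -0.6]
grip_width: 1.001
```

>>> send_rows --linear '[[-35, -1, 0], [-70, -2, 0], [-105, -2.5, 0], [-135, -2.5, 0], [-140.3, -2.5, 20], [-140.3, -2.5, 40], [-140.3, -2.5, 55], [-140.3, -2.5, 55]]' --delta_rot '[[0, 0, 0], [0, 0, 0], [0, 0, 0], [0, 0, 0], [0, 0, 0], [0, 0, 0], [0, 0, 0], [0, 0, 0]]' --jaw '[0, 0, 0, 0, 0, 0, 0, 0]'

```text
clock: 23.15
ee_pos: [0.6047, 0.1061, 0.0793]
tcp_rot: [-0.002, -0.0, 1.0, -0.001]
wrist_force: [-0.4, 1.3, 0.4]
grip_width: 0.996
```

Run:
```python
from h import *
go(606.5,106.5,36)
ims=[]
for n,p in(("side",[.466,.109,.06]),("side",[.606,.107,.04]),("top",[.466,.109,.04])):
    im=optics.get_image(n); np.save(n+"5.npy",im); q=proj(n,p).astype(int)
    ims.append(cv2.resize(im[q[1]-40:q[1]+40,q[0]-40:q[0]+40,::-1],(260,260),interpolation=cv2.INTER_CUBIC))
cv2.imwrite("pics/g8.png",np.hstack(ims))
```

```text
at [604.7 106.1  79.3] lin [-2.   0.5 43.2] rot [-0.1 -0.3  0. ] t 23.15 q [ 0.49  0.41 -0.32 -0.   -0.84 -2.06] F [-0.4  1.3  0.4] w 0.996
```

View pics/g8.png

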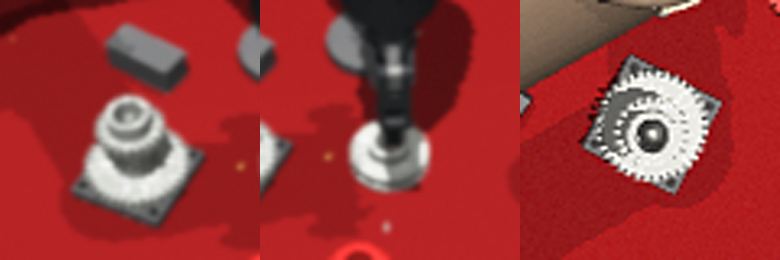

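The stack on the square arbor is complete and concentric. The gripper is above the pulley, so I'll descend and grip.

>>> send_rows --linear '[[0, 0, 20], [0, 0, 35], [0, 0, 43], [0, 0, 45], [0, 0, 45], [0, 0, 45], [0, 0, 45], [0, 0, 45]]' --delta_rot '[[0, 0, 0], [0, 0, 0], [0, 0, 0], [0, 0, 0], [0, 0, 0], [0, 0, 0], [0, 0, 0], [0, 0, 0]]' --jaw '[0, 0, 0, 0, 0, 0, 0, 0]'

```text
clock: 24.1
ee_pos: [0.6066, 0.107, 0.0375]
tcp_rot: [0.0, -0.001, 1.0, 0.0]
wrist_force: [0.5, 0.5, -0.2]
grip_width: 1.001
```

>>> send_rows --linear '[[0, 0, 0], [0, 0, 0], [0, 0, 0], [0, 0, 0], [0, 0, 0], [0, 0, 0], [0, 0, 0], [0, 0, 0]]' --delta_rot '[[0, 0, 0], [0, 0, 0], [0, 0, 0], [0, 0, 0], [0, 0, 0], [0, 0, 0], [0, 0, 0], [0, 0, 0]]' --jaw '[0.3, 0.6, 1, 1, 1, 1, 1, 1]' --newtons 70

```text
clock: 24.9
ee_pos: [0.6064, 0.107, 0.0376]
tcp_rot: [0.0, -0.001, 1.0, 0.0]
wrist_force: [-2.8, 0.4, 6.6]
grip_width: 0.369
```

The grip reads slightly narrow (0.369), so the pads may overlap little of the short hub. I'll reopen, go 3 mm lower and regrip.

>>> send_rows --linear '[[0, 0, 0], [0, 0, 0], [0, 0, 0], [0, 0, 2], [0, 0, 3.2], [0, 0, 3.2], [0, 0, 3.2], [0, 0, 3.2]]' --delta_rot '[[0, 0, 0], [0, 0, 0], [0, 0, 0], [0, 0, 0], [0, 0, 0], [0, 0, 0], [0, 0, 0], [0, 0, 0]]' --jaw '[0.5, 0.5, 0.4, 0.4, 0.4, 0.4, 0.4, 0.4]'

```text
clock: 25.7
ee_pos: [0.6063, 0.1069, 0.0337]
tcp_rot: [0.0, -0.0, 1.0, 0.0]
wrist_force: [0.6, -0.5, 0.6]
grip_width: 0.599
```

>>> send_rows --linear '[[0, 0, 0], [0, 0, 0], [0, 0, 0], [0, 0, 0], [0, 0, 0], [0, 0, 0], [0, 0, 0], [0, 0, 0]]' --delta_rot '[[0, 0, 0], [0, 0, 0], [0, 0, 0], [0, 0, 0], [0, 0, 0], [0, 0, 0], [0, 0, 0], [0, 0, 0]]' --jaw '[0.6, 0.8, 1, 1, 1, 1, 1, 1]' --newtons 70

```text
clock: 26.5
ee_pos: [0.6064, 0.107, 0.0344]
tcp_rot: [0.0, -0.001, 1.0, 0.0]
wrist_force: [-2.4, -0.0, 6.1]
grip_width: 0.384
```

>>> send_rows --linear '[[0, 0, -30], [0, 0, -60], [0, 0, -80], [2, 38, -80], [4, 76, -80], [6, 114, -80], [7.6, 138, -80], [7.6, 140.5, -80]]' --delta_rot '[[0, 0, 0], [0, 0, 0], [0, 0, 0], [0, 0, 0], [0, 0, 0], [0, 0, 0], [0, 0, 0], [0, 0, 0]]' --jaw '[1, 1, 1, 1, 1, 1, 1, 1]'

```text
clock: 27.3
ee_pos: [0.598, 0.2502, 0.113]
tcp_rot: [-0.0, -0.002, 1.0, 0.0]
wrist_force: [0.2, -0.3, -3.6]
grip_width: 0.379
```

>>> send_rows --linear '[[0, 0, 0], [0, 0, 0], [0, 0, 0], [0, 0, 0], [0, 0, 0], [0, 0, 0], [0, 0, 0], [0, 0, 0]]' --delta_rot '[[0, 0, 0], [0, 0, 0], [0, 0, 0], [0, 0, 0], [0, 0, 0], [0, 0, 0], [0, 0, 0], [0, 0, 0]]' --jaw '[1, 1, 1, 1, 1, 1, 1, 1]'

```text
clock: 28.1
ee_pos: [0.5986, 0.2473, 0.1137]
tcp_rot: [0.0, -0.0, 1.0, 0.0]
wrist_force: [-0.4, 0.3, -3.3]
grip_width: 0.385
```

Run:
```python
from h import *
go(598.8,247.5,48)
ims=[]
for n in("side","top"):
    p=[.599,.248,.05]
    im=optics.get_image(n); np.save(n+"6.npy",im); q=proj(n,p).astype(int)
    ims.append(cv2.resize(im[q[1]-40:q[1]+40,q[0]-40:q[0]+40,::-1],(400,400),interpolation=cv2.INTER_CUBIC))
cv2.imwrite("pics/g9.png",np.hstack(ims))
```

```text
at [598.6 247.3 113.7] lin [-0.2  0.2 65.7] rot [0.  0.  0.1] t 28.1 q [ 0.69  0.42 -0.21  0.   -0.94 -2.26] F [-0.4  0.3 -3.3] w 0.385
```

View pics/g9.png

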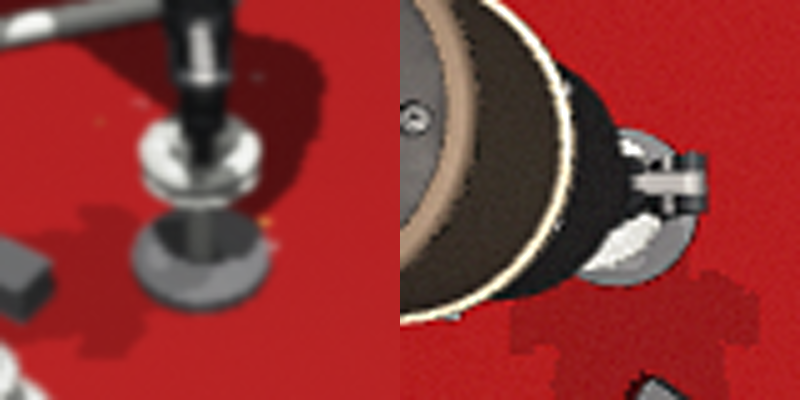

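Pulley is held level over the round foot and looks aligned with the post. Lowering.

>>> send_rows --linear '[[0, 0, 12], [0, 0, 22], [0, 0, 30], [0, 0, 38], [0, 0, 46], [0, 0, 54], [0, 0, 60], [0, 0, 64]]' --delta_rot '[[0, 0, 0], [0, 0, 0], [0, 0, 0], [0, 0, 0], [0, 0, 0], [0, 0, 0], [0, 0, 0], [0, 0, 0]]' --jaw '[1, 1, 1, 1, 1, 1, 1, 1]'

```text
clock: 29.0
ee_pos: [0.5984, 0.2473, 0.0489]
tcp_rot: [-0.0, -0.0, 1.0, -0.0]
wrist_force: [0.0, -0.2, -2.8]
grip_width: 0.382
```

>>> send_rows --linear '[[0, 0, 0], [0, 0, 1], [0, 0, 2], [0, 0, 2.5], [0, 0, 3], [0, 0, 3.4], [0, 0, 3.4], [0, 0, 3.4]]' --delta_rot '[[0, 0, 0], [0, 0, 0], [0, 0, 0], [0, 0, 0], [0, 0, 0], [0, 0, 0], [0, 0, 0], [0, 0, 0]]' --jaw '[1, 1, 1, 1, 1, 1, 1, 1]'

```text
clock: 29.8
ee_pos: [0.5986, 0.2474, 0.0465]
tcp_rot: [0.0, -0.001, 1.0, 0.0]
wrist_force: [-0.5, 0.7, -1.7]
grip_width: 0.379
```

>>> send_rows --linear '[[0, 0, 0.5], [0, 0, 1], [0, 0, 1.2], [0, 0, 1.2], [0, 0, 1.2], [0, 0, 1.2], [0, 0, 1.2], [0, 0, 1.2]]' --delta_rot '[[0, 0, 0], [0, 0, 0], [0, 0, 0], [0, 0, 0], [0, 0, 0], [0, 0, 0], [0, 0, 0], [0, 0, 0]]' --jaw '[1, 1, 1, 1, 1, 1, 1, 1]'

```text
clock: 30.6
ee_pos: [0.5986, 0.2474, 0.0464]
tcp_rot: [0.0, -0.001, 1.0, 0.0]
wrist_force: [-3.4, -0.8, 7.3]
grip_width: 0.383
```

Run:
```python
from h import *
from scipy.optimize import least_squares
for n in("top","side"):
    im=np.load(n+"0.npy")
    big=cv2.resize(im,None,fx=4,fy=4,interpolation=cv2.INTER_CUBIC)
    for c in blobs(big,mina=1500):
        u=(c[:,0].mean(0)+.5)/4-.5
        if np.hypot(*(u-proj(n,(.639,-.243,.01))))<7:
            h=((c[:,0]+.5)/4-.5)
            for z in(.01,.02):
                w=np.array([ray(n,p,z) for p in h])*1000
                def res(v):
                    d=w-v[:2]; k=np.radians(v[2])+np.arange(6)*np.pi/3
                    return (d@np.array([np.cos(k),np.sin(k)])).max(1)-v[3]
                for a0 in(-15,15):
                    f=least_squares(res,[*w.mean(0),a0,20],loss="soft_l1"); print(n,z,f.x.round(1),round(f.cost,1))
```

```text
top 0.01 [ 640.6 -243.1    9.6   22.2] 131.5
top 0.01 [ 640.7 -243.1   10.6   22.2] 131.0
top 0.02 [ 639.7 -239.3    9.6   22. ] 129.3
top 0.02 [ 639.8 -239.3   10.6   22. ] 128.8
side 0.01 [ 637.  -239.5    7.8   22.8] 113.2
side 0.01 [ 637.  -239.5    8.4   22.8] 113.2
side 0.02 [ 636.1 -243.5    7.8   22.6] 111.1
side 0.02 [ 636.1 -243.5    8.4   22.6] 111.1
```

>>> send_rows --linear '[[0, 0, 0], [0, 0, 0], [0, 0, 0], [0, 0, 0], [0, 0, -10], [0, 0, -35], [0, 0, -70], [0, 0, -70]]' --delta_rot '[[0, 0, 0], [0, 0, 0], [0, 0, 0], [0, 0, 0], [0, 0, 0], [0, 0, 0], [0, 0, 0], [0, 0, 0]]' --jaw '[0.6, 0.2, 0, 0, 0, 0, 0, 0]'

```text
clock: 31.4
ee_pos: [0.6014, 0.249, 0.121]
tcp_rot: [0.004, -0.001, 1.0, 0.002]
wrist_force: [1.0, 0.6, 1.6]
grip_width: 1.001
```

>>> send_rows --linear '[[-4, -48, 0], [-8, -96, 0], [-12, -144, 0], [-16, -192, 0], [-20, -240, 0], [-24, -288, 0], [-28, -336, 0], [-32, -384, 0]]' --delta_rot '[[0, 0, 0], [0, 0, 3], [0, 0, 6], [0, 0, 9], [0, 0, 13], [0, 0, 17], [0, 0, 21], [0, 0, 21]]' --jaw '[0, 0, 0, 0, 0, 0, 0, 0]'

```text
clock: 32.2
ee_pos: [0.6311, -0.1385, 0.1158]
tcp_rot: [0.0, 0.183, 0.983, 0.0]
wrist_force: [1.2, 0.3, -0.1]
grip_width: 1.002
```

Run:
```python
from h import *
go(639.3,-243,22,-21)
ims=[]
for n,p in(("side",[.599,.248,.03]),("top",[.599,.248,.03])):
    im=optics.get_image(n); np.save(n+"7.npy",im); q=proj(n,p).astype(int)
    ims.append(cv2.resize(im[q[1]-40:q[1]+40,q[0]-40:q[0]+40,::-1],(320,320),interpolation=cv2.INTER_CUBIC))
cv2.imwrite("pics/g10.png",np.hstack(ims))
```

```text
at [ 631.1 -138.5  115.8] lin [-45.1 -94.6  93.8] rot [ 0.   0.1 -0.1] t 32.2 q [ 0.09  0.42 -0.22  0.   -0.94 -2.02] F [ 1.2  0.3 -0.1] w 1.002
```

View pics/g10.png

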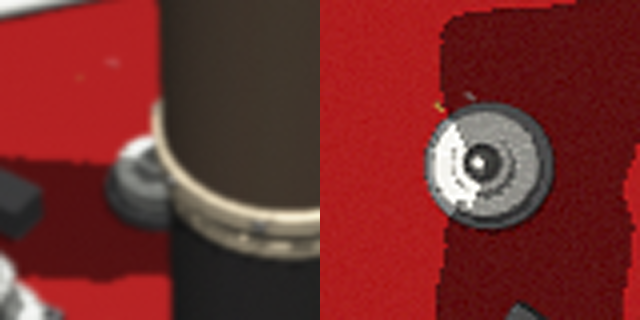

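>>> send_rows --linear '[[-20, -40, 0], [-38, -80, 0], [-46, -96, 15], [-46, -96, 35], [-46, -96, 45], [-46, -96, 45], [-46, -96, 45], [-46, -96, 45]]' --delta_rot '[[0, 0, 0], [0, 0, 0], [0, 0, 0], [0, 0, 0], [0, 0, 0], [0, 0, 0], [0, 0, 0], [0, 0, 0]]' --jaw '[0, 0, 0, 0, 0, 0, 0, 0]'

```text
clock: 33.1
ee_pos: [0.6404, -0.2421, 0.0712]
tcp_rot: [0.001, 0.181, 0.983, -0.0]
wrist_force: [-0.0, 0.1, -0.8]
grip_width: 0.997
```

Run:
```python
from h import *
go(639.3,-243,22,-21)
ims=[]
for n in("side","top"):
    p=[.639,-.243,.03]
    im=optics.get_image(n); q=proj(n,p).astype(int)
    ims.append(cv2.resize(im[q[1]-40:q[1]+40,q[0]-40:q[0]+40,::-1],(400,400),interpolation=cv2.INTER_CUBIC))
cv2.imwrite("pics/g11.png",np.hstack(ims))
```

```text
at [ 640.4 -242.1   71.2] lin [ 0.8 -1.2 49.2] rot [0.  0.1 0.1] t 33.1 q [-0.08  0.52 -0.17  0.   -0.89 -1.86] F [-0.   0.1 -0.8] w 0.997
```

View pics/g11.png

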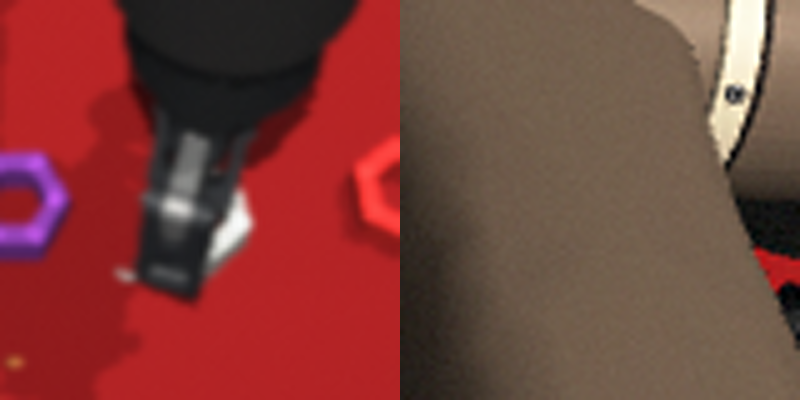

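The gripper is above the steel hex, clear of the purple and red ones. Descending and gripping across flats.

>>> send_rows --linear '[[0.8, -1, 15], [0.8, -1, 30], [0.8, -1, 42], [0.8, -1, 48], [0.8, -1, 48], [0.8, -1, 48], [0.8, -1, 48], [0.8, -1, 48]]' --delta_rot '[[0, 0, 0], [0, 0, 0], [0, 0, 0], [0, 0, 0], [0, 0, 0], [0, 0, 0], [0, 0, 0], [0, 0, 0]]' --jaw '[0, 0, 0, 0, 0, 0, 0, 0]'

```text
clock: 34.0
ee_pos: [0.6389, -0.2434, 0.0227]
tcp_rot: [0.001, 0.182, 0.983, 0.0]
wrist_force: [-0.3, 0.4, -0.8]
grip_width: 1.001
```

>>> send_rows --linear '[[0, 0, 0], [0, 0, 0], [0, 0, 0], [0, 0, 0], [0, 0, 0], [0, 0, 0], [0, 0, 0], [0, 0, 0]]' --delta_rot '[[0, 0, 0], [0, 0, 0], [0, 0, 0], [0, 0, 0], [0, 0, 0], [0, 0, 0], [0, 0, 0], [0, 0, 0]]' --jaw '[0.3, 0.6, 1, 1, 1, 1, 1, 1]' --newtons 50

```text
clock: 34.8
ee_pos: [0.6388, -0.2434, 0.0226]
tcp_rot: [0.0, 0.182, 0.983, -0.0]
wrist_force: [-1.0, 0.7, 6.0]
grip_width: 0.456
```

>>> send_rows --linear '[[0, 0, -40], [0, 0, -85], [19, 40, -92], [40, 83, -92], [61, 127, -92], [82, 170, -92], [103, 214, -92], [124, 258, -92]]' --delta_rot '[[0, 0, 0], [0, 0, 0], [0, 0, 0], [0, 0, -4], [0, 0, -9], [0, 0, -14], [0, 0, -18], [0, 0, -21]]' --jaw '[1, 1, 1, 1, 1, 1, 1, 1]'

```text
clock: 35.6
ee_pos: [0.6139, 0.0437, 0.1136]
tcp_rot: [-0.0, -0.002, 1.0, -0.0]
wrist_force: [1.4, 0.0, -0.1]
grip_width: 0.451
```

Run:
```python
from h import *
go(598.6,247.4,114)
```

```text
at [613.9  43.7 113.6] lin [ 14.7 203.7  -0.4] rot [-0.  -0.1  0.2] t 35.6 q [ 0.39  0.37 -0.29 -0.   -0.91 -1.95] F [ 1.4  0.  -0.1] w 0.451
```

>>> send_rows --linear '[[4, 46, 0], [8, 92, 0], [12, 138, 0], [15, 184, 0], [16, 205, 0], [16, 205, 0], [16, 205, 0], [16, 205, 0]]' --delta_rot '[[0, 0, 0], [0, 0, 0], [0, 0, 0], [0, 0, 0], [0, 0, 0], [0, 0, 0], [0, 0, 0], [0, 0, 0]]' --jaw '[1, 1, 1, 1, 1, 1, 1, 1]'

```text
clock: 36.4
ee_pos: [0.5984, 0.2458, 0.1136]
tcp_rot: [-0.0, 0.0, 1.0, -0.0]
wrist_force: [-0.3, -0.8, -0.9]
grip_width: 0.449
```

Run:
```python
from h import *
go(598.6,247.4,64)
p=[.599,.248,.06]
im=optics.get_image("side"); q=proj("side",p).astype(int)
cv2.imwrite("pics/g12.png",cv2.resize(im[q[1]-40:q[1]+40,q[0]-40:q[0]+40,::-1],(480,480),interpolation=cv2.INTER_CUBIC))
```

```text
at [598.4 245.8 113.6] lin [-0.2  1.7 49.6] rot [-0.  -0.1 -0. ] t 36.4 q [ 0.69  0.42 -0.22 -0.   -0.94 -2.26] F [-0.3 -0.8 -0.9] w 0.449
```

View pics/g12.png

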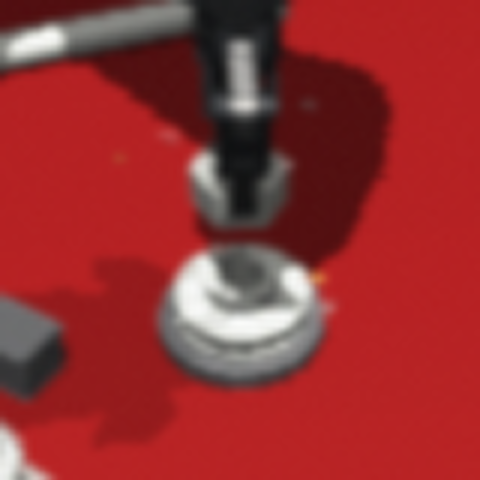

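Hex collar is held level over the post. Lowering.

>>> send_rows --linear '[[0, 0.7, 12], [0, 0.7, 22], [0, 0.7, 30], [0, 0.7, 36], [0, 0.7, 42], [0, 0.7, 47], [0, 0.7, 49], [0, 0.7, 49]]' --delta_rot '[[0, 0, 0], [0, 0, 0], [0, 0, 0], [0, 0, 0], [0, 0, 0], [0, 0, 0], [0, 0, 0], [0, 0, 0]]' --jaw '[1, 1, 1, 1, 1, 1, 1, 1]'

```text
clock: 37.25
ee_pos: [0.5986, 0.2476, 0.0648]
tcp_rot: [-0.0, -0.001, 1.0, -0.0]
wrist_force: [-0.2, 0.2, -2.1]
grip_width: 0.447
```

>>> send_rows --linear '[[0, 0, 0.6], [0, 0, 1.2], [0, 0, 1.8], [0, 0, 2.3], [0, 0, 2.6], [0, 0, 2.6], [0, 0, 2.6], [0, 0, 2.6]]' --delta_rot '[[0, 0, 0], [0, 0, 0], [0, 0, 0], [0, 0, 0], [0, 0, 0], [0, 0, 0], [0, 0, 0], [0, 0, 0]]' --jaw '[1, 1, 1, 1, 1, 1, 1, 1]'

```text
clock: 38.05
ee_pos: [0.5987, 0.2476, 0.0627]
tcp_rot: [0.0, -0.001, 1.0, 0.0]
wrist_force: [-1.9, 0.6, 1.2]
grip_width: 0.45
```

>>> send_rows --linear '[[0, 0, 0.3], [0, 0, 0.6], [0, 0, 0.6], [0, 0, 0.6], [0, 0, 0.6], [0, 0, 0.6], [0, 0, 0.6], [0, 0, 0.6]]' --delta_rot '[[0, 0, 0], [0, 0, 0], [0, 0, 0], [0, 0, 0], [0, 0, 0], [0, 0, 0], [0, 0, 0], [0, 0, 0]]' --jaw '[1, 1, 1, 1, 1, 1, 1, 1]'

```text
clock: 38.85
ee_pos: [0.5987, 0.2476, 0.0626]
tcp_rot: [0.0, -0.001, 1.0, 0.0]
wrist_force: [-3.5, -0.1, 5.2]
grip_width: 0.447
```

>>> send_rows --linear '[[0, 0, 0], [0, 0, 0], [0, 0, 0], [0, 0, 0], [0, 0, -10], [0, 0, -40], [0, 0, -80], [0, 0, -100]]' --delta_rot '[[0, 0, 0], [0, 0, 0], [0, 0, 0], [0, 0, 0], [0, 0, 0], [0, 0, 0], [0, 0, 0], [0, 0, 0]]' --jaw '[0.6, 0.2, 0, 0, 0, 0, 0, 0]'

```text
clock: 39.65
ee_pos: [0.6001, 0.2483, 0.1662]
tcp_rot: [0.002, -0.001, 1.0, 0.001]
wrist_force: [1.0, 0.9, 0.9]
grip_width: 0.999
```

>>> send_rows --linear '[[0, -45, 0], [0, -90, 0], [0, -135, 0], [0, -180, 0], [0, -225, 0], [0, -270, 0], [0, -315, 0], [0, -360, 0]]' --delta_rot '[[0, 0, 0], [0, 0, 0], [0, 0, 0], [0, 0, 0], [0, 0, 0], [0, 0, 0], [0, 0, 0], [0, 0, 0]]' --jaw '[0, 0, 0, 0, 0, 0, 0, 0]'

```text
clock: 40.45
ee_pos: [0.599, -0.1142, 0.1629]
tcp_rot: [0.001, -0.001, 1.0, -0.0]
wrist_force: [1.0, 0.2, -0.1]
grip_width: 1.0
```

Run:
```python
from h import *
go(600,-100,160)
ims=[]
for n in("side","top"):
    p=[.54,.18,.03]
    im=optics.get_image(n); q=proj(n,p).astype(int)
    ims.append(cv2.resize(im[q[1]-75:q[1]+75,q[0]-75:q[0]+75,::-1],(400,400),interpolation=cv2.INTER_CUBIC))
    for c in blobs(im):
        if n=="top" and cv2.contourArea(c)<1000 and 60<c[:,0,0].mean()<270 and c[:,0,1].mean()<300:
            w=np.array([ray(n,x[0],.006) for x in c],np.float32)*1000; r=cv2.minAreaRect(w); print(np.round(r[0]),np.round(r[1]))
cv2.imwrite("pics/g13.png",np.hstack(ims))
```

```text
at [ 599.  -114.2  162.9] lin [-1.  14.2  2.9] rot [-0.   0.1  0.1] t 40.45 q [ 0.13  0.32 -0.25  0.   -1.   -1.7 ] F [ 1.   0.2 -0.1] w 1.0
[473. 240.] [33. 74.]
[538. 476.] [221.  49.]
[600. 249.] [81. 79.]
[789.  77.] [ 85. 102.]
```

View pics/g13.png

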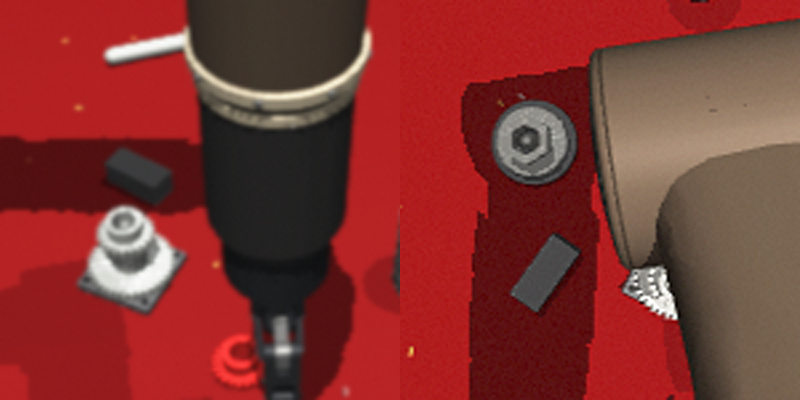

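Both stacks look right, and the block, can and ratchet read the same positions as at the start (within 1 mm). The arm is clear, so I'm handing in.

```bash
python3 -c "
from workcell import job; print(job.sign_off())"
```

```text
the job is handed in; nothing more can be done
None
```

Both arbors are built up as asked, and I handed the job in at about 40.5 s of the 128 s allowed; the sign-off gives no verdict.

- **Square arbor:** large gear, then spacer, then small gear.
- **Round arbor:** pulley, then hex collar.

**Seating:** I lowered each part down its post until the wrist force showed light contact, at most about 8 N, before releasing it. In each case the contact height was within about 0.5 mm of the height expected for a fully seated part.

**Last pictures:** The square stack was seen whole after its last part went on, and it looked level and centred. The pulley and collar were checked from above only, because the arm hid the finished round stack in the side view; they looked centred. From the top view, the block, tin can and ratchet had not moved by more than 1 mm. The red and purple look-alikes were not handled.

**Disagreements:**
- The two cameras differed by about 4 mm. I settled this against the gripper's own position once the first gear was held.
- The first grip on the pulley's short hub closed narrower than expected, so I regripped about 3 mm lower before lifting.

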